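# Slide the refilled insert pan home in its guide and shut its lid

### The arm

A 6-joint arm with a two-finger parallel gripper is mounted at the origin on a cart in front of the work surface, level with it; the furniture and walls round the work are solid. World frame = base frame: x ahead of the robot, y to its left, z up, the work surface at z = 0. Lengths are in m, angles in rad, forces in N, time in s.
With the tool pointing down it reaches from about 0.35 to 0.8 m from the base axis. Payload 7.3 kg.
Tool frame: the origin (TCP) lies between the finger pads; the fingertips stand 25 mm ahead of it and the grasp point (between the pads) lies 6 mm ahead of it (r.tip_extent is the distance from the TCP to the fingertips, in m); z points along the fingers, y is the line along which they close (so a half turn about z gives the same grasp; the last joint's range is limited). The gripper opens to 85 mm and grips with 20 to 120 N. Pads are 22 mm wide; open, the fingers measure 114 mm over their backs; the gripper's body (76 mm by 85 mm) begins 54 mm behind the grasp point. The pads swing forward as they close: fully open they stand 13 mm farther back than shut.
Start: joints at [-1.429, 0.342, 1.524, -0, 1.275, -0.146], TCP at [0.149, -0.503, 0.256] pointing down, gripper open.
Joint ranges: [-2.53, 2.53], [-0.77, 2.02], [0.04, 2.7], [-1, 4.14], [0.28, 2.66], [-3.11, 3.11]. Speed limits (rad/s): [2.57, 2.57, 3.14, 3.14, 3.14, 3.14].

### API

Orientations are given as a unit quaternion [x, y, z, w].
In Python, from workcell import r, command_gripper, optics gives the robot as it stands. The module is installed in compiled form; this text tells all that it offers. Calls block until the motion is done:
- r.reach(position, orientation): joint-space move of the TCP to a pose.
- r.move_straight(position, orientation=None, speed=0.15, max_force=None): straight line of the TCP; orientation=None keeps the orientation; speed is the mean speed in m/s. With max_force (N) it stops when the force on the tool has changed by that much, and returns True; else False.
- r.movej(angles): joint-space move.
- command_gripper(opening, force=None): finger opening in m; force is the grip in N (None keeps the last); returns when the fingers have stopped.
- r.hold(seconds).
- r.solve_ik(position, orientation): joint angles nearest the present ones, or None.
- r.read_state(): the state.
- optics.get_image(name): name is "scene" or "top" or "wrist"; returns (picture, depth): 480x640x3 uint8, red, green, blue; 480x640 float32, m along the optical axis (not along the pixel's ray), 0 where there is no reading.
- optics.camera_model(name): a dict with "K" (3x3 intrinsics, pixels), "R" (3x3) and "t" (3): a world point X has camera coordinates R X + t; the wrist camera has in their place "tool_from_camera" (4x4, takes a point from camera to tool coordinates, whose origin is the TCP and whose axes are the flange's). Camera axes: x right, y down, z forward; pixel columns grow to the right and rows downward; lengths in m; the calibration is good to about 2 mm. A picture is of the moment at which its call begins: read the wrist's pose just before it. camera_model takes no time and is no camera call.
A pose or a line that the arm cannot do raises r.PlanningError and nothing moves.
- r.finish_job(): hands the job in; it is judged then, once.
The state is a dict: "time_s": time; "joint_positions": joint angles; "dq": joint speeds; "tau": joint torques, N m; "eef_pos": TCP position; "eef_rot": TCP orientation; "contact_force": force on the tool from outside, world axes, zero at the start; "torque": the same for the moment, N m; "grip_width": finger opening in m; "grip_force": force on a finger pad.
Only numpy, scipy, OpenCV 4.12 (cv2) and the standard library are available. Lean on these libraries where they do the work, as an engineer would, in place of code of your own. Each camera call takes 0.05 s, during which the arm holds its last target. There are 200 camera calls.

### The job

The square steel insert pan of chopped herbs has been refilled and left standing askew on the worktop with its lid open. Without gripping or lifting it, push it with the fingertips in between the two rails of the steel guide screwed to the worktop until it is fully home against the end stop, and tip its hinged lid shut. Leave the jars and the squeeze bottle beside the guide where they stand.

Things in the scene. Friction and masses are not known exactly. Their poses are not given: they have to be found in the camera images.
- pan: Square stainless pan full of chopped herbs, 0.7 to 1.0 kg, right (-y) of the guide's mouth and 30 to 175 mm short of the lane (nearer the robot), turned up to 20 deg; friction 0.5 to 0.7. Origin on its underside, z up, +x to its hinge side, which faces away from the robot. At 30 mm height its outer faces lie at x = -69 and +81, y = -82 and +82 mm. Push it low: pushed above 50 mm it may rock.
- pan_rim (a point): Middle of the pan's open top, 100 mm above its underside, at x = +6, y = 0 of the pan's frame, same axes. The walls lean out a little: the rim's outside is 158 mm along x and 172 mm along y, the foot 146 by 160 mm.
- lid_hinge (a point): Middle of the lid's hinge line on the pan's far rim, at pan x = +89, y = 0, z = 105 mm; the hinge line runs along the pan's y.
- pan_lid (a joint): The pan's lid, rad: 0 shut, opens up and back to 1.75. Starts at 1.62 to 1.74, leaning back just past upright, where it rests by itself. Light (0.14 kg) and damped: once drawn forward past upright (below about 1.3) it sinks shut under its own weight in about 2 s if nothing is in its way.
- lid_edge (a point): Middle of the lid's free edge, 166 mm from the hinge line. The lid is a steel plate 2 mm thick, 184 mm wide along the pan's y, with a 40 mm wide tab that sticks out 16 mm beyond this edge. Shut: at pan x = -77, z = 104 mm. Open: above and just behind the hinge, about 270 mm over the worktop (tab to 285 mm).
- guide: Fixed pan guide of folded steel: two upright rails 4 mm thick, 32 mm high along its y, inner faces at x = -72.5 (front) and +84.5 mm, 157 mm apart (3 mm spare each side of the pan), closed by a like end stop at +y, open at -y; 3 mm flanges reach 24 mm outwards. A pan fully home has the guide's own origin and axes. z = 0 on the worktop; turned up to 6 deg from the robot's axes.
- guide_mouth (a point): On the worktop in the middle of the lane where its straight rails begin, at x = +6, y = -62 mm of the guide's frame, same axes; the pan goes in along +y. Before it, to y = -77 mm, both rails end in lips flared outwards by 30 deg (about 9 mm more room each side at their tips). A pan fully home sticks out about 20 mm here.
- guide_stop (a point): On the worktop at the middle of the end stop's inner face, at x = +6, y = +82.5 mm of the guide's frame, same axes. The pan's +y wall touches this stop (at its upper edge, 32 mm high) when the pan is fully home.
- spice_a: Bystander: seasoning jar 42 mm wide, 99 mm high, loose, standing left of the guide. Origin under its centre.
- spice_b: Bystander: slightly wider seasoning jar, 47 mm wide, 98 mm high, loose, standing left of the guide. Origin under its centre.
- bottle: Bystander: tall squeeze bottle with a pointed nozzle, 68 mm wide, 217 mm high, loose, standing left of the guide. Origin under its centre.

How it is judged:
By the outcome, as a careful person would: the job done as asked, in the order asked, and still so for the second after the job is handed in, with the robot touching nothing.
It also fails if it takes over 64 s, if anything falls off the work surface, if the arm or the gripper's body presses on something with over 40 N, if the wrist force passes 120 N, or if a joint passes its speed limit or range.

## Working session

There is one attempt and no reset: what is moved stays moved. The work goes in short steps, each a Python script; the robot and the scene stay as the last script left them, time stands still between calls to the robot, and variables do not carry over. Pictures are saved under pics/ and viewed, at most 10 in all, crops included, and the job is handed in when it is done.

```bash
mkdir -p pics
python3 - <<'E'
from workcell import r, optics
import cv2, numpy as np, pickle
d={}
for n in("scene","top"):
    p,z=optics.get_image(n); m=optics.camera_model(n); d[n]=(p,z,m)
    cv2.imwrite(f"pics/{n}0.png",p[:,:,::-1]); print(n,m["K"].tolist(),(-m["R"].T@m["t"]).round(3), m["R"].round(3).tolist(), (z>0).mean())
pickle.dump(d,open("d0.pkl","wb"))
s=r.read_state();print(s["time_s"],s["eef_rot"],s["contact_force"],r.tip_extent)
E
```

```text
scene [[613.076380675188, 0.0, 312.24764030348166], [0.0, 613.076380675188, 237.61185701804993], [0.0, 0.0, 1.0]] [-0.325  0.533  1.286] [[-0.506, -0.863, 0.011], [-0.672, 0.386, -0.632], [0.541, -0.327, -0.775]] 0.9806412760416666
top [[538.1117136000788, 0.0, 307.89346301286514], [0.0, 538.1117136000788, 236.93278519908566], [0.0, 0.0, 1.0]] [0.389 0.036 1.347] [[0.028, -1.0, 0.003], [-0.992, -0.028, -0.124], [0.124, 0.0, -0.992]] 0.9959895833333333
0.1 [ 9.89662476e-01  1.43414330e-01  1.05795497e-06 -7.15993419e-04] [0.22336677 1.24656128 0.24666304] 0.025
```

View pics/scene0.png

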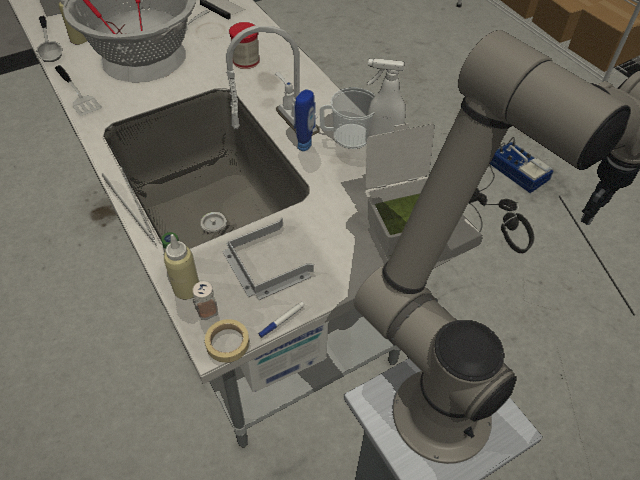

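View pics/top0.png

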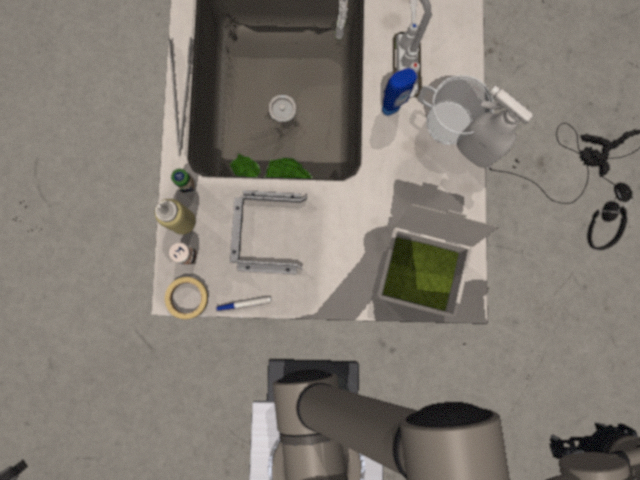

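Top view: guide U around (270,232), with the stop at column 237 and the mouth at about column 300. Pan rim is around (425,272), turned about 10°, with the lid standing up behind it. Jar, bottle and jar are left of the guide at (180,180), (175,217) and (180,253). I'll measure from the depth point cloud.

```bash
cat > h.py <<'E'
import numpy as np, cv2
from workcell import r, optics, command_gripper
def cloud(p,z,m):
    v,u=np.mgrid[:480,:640]; K=m["K"]
    c=np.stack([(u-K[0,2])/K[0,0]*z,(v-K[1,2])/K[1,1]*z,z],-1)
    return (c-m["t"])@m["R"]     # world = R^T (c-t)
def rect(P):
    c,s,a=cv2.minAreaRect(P.astype(np.float32)); return np.round(c,4),np.round(s,4),round(a,2)
E
python3 - <<'E'
from h import *; import pickle
d=pickle.load(open("d0.pkl","rb"))
for n in("top","scene"):
    W=cloud(*d[n]); X,Y,Z=W[...,0],W[...,1],W[...,2]; ok=d[n][1]>0
    t=ok&(abs(X-.5)<.06)&(abs(Y+.05)<.03); print(n,"table z",np.median(Z[t]))
    g=ok&(Z>.02)&(Z<.042)&(X>.33)&(X<.62)&(Y>.0)&(Y<.26)
    print(" rail n",g.sum(),rect(W[g][:,:2]))
    box=ok&(X>.25)&(X<.72)&(Y<-.1)&(Y>-.5)
    rim=box&(Z>.093)&(Z<.112); print(" rim n",rim.sum(),rect(W[rim][:,:2]))
    lid=box&(Z>.15)&(Z<.3)
    q=W[lid]; print(" lid",len(q),q.min(0).round(3),q.max(0).round(3)); 
    A=np.c_[q[:,1],q[:,2],np.ones(len(q))]
    if len(q)>20: print("  plane x=a*y+b*z+c",np.linalg.lstsq(A,q[:,0],rcond=None)[0].round(3))
    p=d[n][0].astype(int); herb=box&(p[...,1]>p[...,2]+25); q=W[herb]
    print(" herb",rect(q[:,:2]),np.median(q[:,2]))
    for nm,(a,b) in {"jarA":(.4,.15),}.items(): pass
    by=ok&(Z>.05)&(Z<.25)&(X>.3)&(X<.75)&(Y>.2)&(Y<.45)
    k,l,st,ce=cv2.connectedComponentsWithStats(by.astype(np.uint8))
    for i in range(1,k):
        if st[i,4]>30: q=W[l==i]; print("  by",st[i,4],q.min(0).round(3),q.max(0).round(3))
    if n=="top":
        im=np.zeros((480,640),np.uint8); im[ok]=np.clip(Z[ok]*800,0,255)
        a=cv2.resize(d[n][0][160:340,150:510,::-1],None,fx=2.2,fy=1.65)
        a=cv2.resize(d[n][0][160:340,150:510,::-1],(792,396));cv2.imwrite("pics/crop.png",a)
E
```

```text
top table z -0.0002546808481833858
 rail n 262 (array([0.4869, 0.1374]), array([0.1753, 0.244 ]), 82.22)
 rim n 1215 (array([ 0.4703, -0.2351]), array([0.1887, 0.1719]), 77.11)
 lid 1869 [ 0.538 -0.349  0.15 ] [ 0.597 -0.167  0.288]
  plane x=a*y+b*z+c [0.232 0.165 0.592]
 herb (array([ 0.4699, -0.2387]), array([0.1575, 0.1431]), 76.63) 0.05556614256331226
  by 364 [0.658 0.323 0.05 ] [0.704 0.367 0.106]
  by 938 [0.554 0.32  0.05 ] [0.62  0.385 0.22 ]
  by 418 [0.477 0.312 0.051] [0.523 0.359 0.106]
scene table z -0.5638775751109283
 rail n 371 (array([0.4748, 0.139 ]), array([0.1823, 0.2587]), 79.14)
 rim n 539 (array([ 0.5126, -0.2064]), array([0.1339, 0.247 ]), 35.14)
 lid 2684 [ 0.532 -0.355  0.15 ] [ 0.597 -0.17   0.289]
  plane x=a*y+b*z+c [0.232 0.162 0.591]
 herb (array([ 0.5034, -0.2311]), array([0.0774, 0.1625]), 36.47) 0.056357955735589285
  by 1888 [0.472 0.309 0.05 ] [0.702 0.385 0.219]
```

View pics/crop.png

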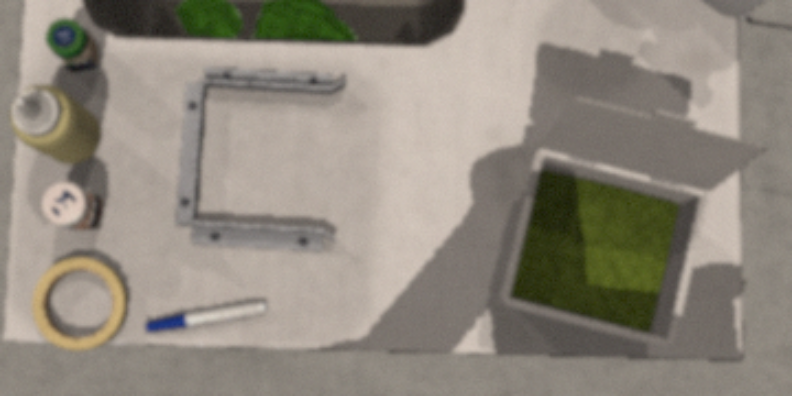

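The pan's two estimates agree: rim centre about (0.469,-0.237), yaw about -13°, lid at about 1.73. The guide needs a closer look because of its 3 mm clearance, so I'll raise the arm and use the wrist camera over it.

```bash
cat >> h.py <<'E'
from scipy.spatial.transform import Rotation as Ro
def down(yaw): # tool z down, tool y at angle yaw+90 from world x
    return Ro.from_euler("z",yaw)*Ro.from_euler("x",np.pi)
def wcloud(z,s,m):
    v,u=np.mgrid[:480,:640]; K=m["K"]; T=m["tool_from_camera"]
    c=np.stack([(u-K[0,2])/K[0,0]*z,(v-K[1,2])/K[1,1]*z,z],-1)
    return (c@T[:3,:3].T+T[:3,3])@Ro.from_quat(s["eef_rot"]).as_matrix().T+s["eef_pos"]
E
python3 - <<'E'
from h import *; import pickle
m=optics.camera_model("wrist"); print(m["K"].round(1).tolist(),m["tool_from_camera"].round(3).tolist())
s=r.read_state(); print(Ro.from_quat(s["eef_rot"]).as_matrix().round(3).tolist())
r.move_straight(s["eef_pos"]+[0,0,.15],speed=.4)
q=None
for yaw in (0,np.pi/2,-np.pi/2,np.pi):
    o=down(yaw).as_quat(); j=r.solve_ik([.46,.1,.42],o); print(yaw,j)
r.reach([.46,.1,.42],down(0).as_quat())
s=r.read_state(); p,z=optics.get_image("wrist"); pickle.dump((p,z,s,m),open("w1.pkl","wb")); cv2.imwrite("pics/w1.png",p[...,::-1])
print(s["time_s"],(z>0).mean())
E
```

```text
[[352.3, 0.0, 317.8], [0.0, 352.3, 234.7], [0.0, 0.0, 1.0]] [[-0.0, -0.956, -0.295, 0.076], [1.0, -0.0, 0.0, 0.001], [-0.001, -0.295, 0.956, -0.118], [0.0, 0.0, 0.0, 1.0]]
[[0.959, 0.284, -0.0], [0.284, -0.959, 0.001], [0.0, -0.001, -1.0]]
0 [ 5.10433729e-02  1.63342638e-01  1.32181820e+00 -4.44089210e-16
  1.65643182e+00  1.62183970e+00]
1.5707963267948966 [ 5.10433729e-02  1.63342638e-01  1.32181820e+00 -4.44089210e-16
  1.65643182e+00  5.10433729e-02]
-1.5707963267948966 [ 0.05104337  0.16334264  1.3218182   0.          1.65643182 -3.09054928]
3.141592653589793 [ 0.05104337  0.16334264  1.3218182   0.          1.65643182 -1.51975295]
3.0333 0.995888671875
```

View pics/w1.png

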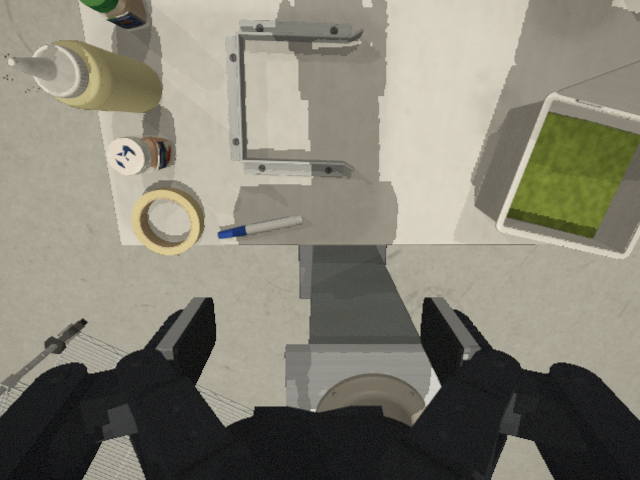

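The wrist view shows the guide U clearly: stop at column ~237, back rail at row ~32, front rail at row ~168, mouth lips at column ~350. Next I'll fit the rails from the depth points.

Run:
```python
from h import *; import pickle
p,z,s,m=pickle.load(open("w1.pkl","rb"))
W=wcloud(z,s,m); X,Y,Z=W[...,0],W[...,1],W[...,2]
t=(abs(X-.47)<.03)&(abs(Y-.12)<.04); print("table",np.median(Z[t]))
T=cloud(*pickle.load(open("d0.pkl","rb"))["top"])
for nm,C,lo in(("wrist",W,.027),("top",T,.022)):
    g=(C[...,2]>lo)&(C[...,2]<.04)&(C[...,0]>.33)&(C[...,0]<.62)&(C[...,1]>.02)&(C[...,1]<.28); P=C[g]
    print(nm,len(P),P.min(0).round(4),P.max(0).round(4))
    ps=P[:,1].max()
    for n2,sel in(("front",(P[:,0]<.43)&(P[:,1]>.075)&(P[:,1]<.19)),("back",(P[:,0]>.52)&(P[:,1]>.075)&(P[:,1]<.19)),("stop",(P[:,0]>.43)&(P[:,0]<.53)&(P[:,1]>.18))):
        q=P[sel]; 
        if len(q)<5: print(n2,len(q)); continue
        a,b=(1,0) if n2!="stop" else (0,1)
        k=np.polyfit(q[:,a],q[:,b],1); res=q[:,b]-np.polyval(k,q[:,a]); print(n2,len(q),k.round(4),"z",q[:,2].mean().round(4),"res",np.percentile(res,[2,50,98]).round(4))
# pan rim white pixels
```

```text
table 0.47609370049028316
wrist 722 [0.4744 0.0464 0.0271] [0.6195 0.2084 0.0353]
front 0
back 0
stop 167 [0.3261 0.0371] z 0.0317 res [-0.0146  0.0007  0.0094]
top 240 [0.3835 0.0505 0.0222] [0.6193 0.2116 0.0386]
front 1
back 0
stop 57 [0.3535 0.0263] z 0.032 res [-0.0159  0.0007  0.01  ]
```

The window was cut off: the guide spans x ≈ 0.47 to 0.65, so the pan is about 80 mm short of the lane. Refitting with a wider window.

Run:
```python
from h import *; import pickle
p,z,s,m=pickle.load(open("w1.pkl","rb"))
W=wcloud(z,s,m); T=cloud(*pickle.load(open("d0.pkl","rb"))["top"])
for nm,C in(("wrist",W),("top",T)):
    t=(abs(C[...,0]-.56)<.03)&(abs(C[...,1]-.1)<.03)&(C[...,2]<.1); print(nm,"table",np.median(C[t][:,2]))
    g=(C[...,2]>.024)&(C[...,2]<.04)&(C[...,0]>.44)&(C[...,0]<.72)&(C[...,1]>.02)&(C[...,1]<.26); P=C[g]
    print(len(P),P.min(0).round(4),P.max(0).round(4))
    f={}
    for n2,sel in(("front",(P[:,0]<.52)&(P[:,1]>.075)&(P[:,1]<.19)),("back",(P[:,0]>.6)&(P[:,1]>.075)&(P[:,1]<.19)),("stop",(P[:,0]>.50)&(P[:,0]<.61)&(P[:,1]>.15))):
        q=P[sel]; a,b=(1,0) if n2!="stop" else (0,1)
        k=np.polyfit(q[:,a],q[:,b],1); res=q[:,b]-np.polyval(k,q[:,a]); print(n2,len(q),k.round(4),"at .13:",np.polyval(k,.13).round(4),"z",q[:,2].mean().round(4),"res",np.percentile(res,[2,50,98]).round(4))
# pan rim and lid from wrist
    b=(C[...,0]>.3)&(C[...,0]<.72)&(C[...,1]<-.1)&(C[...,1]>-.5)&(C[...,2]>.094)&(C[...,2]<.106)
    q=C[b];
    if len(q):
        a=-.228; L=(q[:,:2]-[.462,-.236])@np.array([[np.cos(a),-np.sin(a)],[np.sin(a),np.cos(a)]])
        print("rim in pan est frame",np.percentile(L,[.5,5,95,99.5],axis=0).round(4).tolist())
```

```text
wrist table 6.673849082300398e-05
1504 [0.4744 0.0412 0.024 ] [0.6551 0.2084 0.0354]
front 273 [0.0316 0.4835] at .13: 0.4876 z 0.0317 res [-0.0022  0.      0.0018]
back 440 [0.0316 0.6435] at .13: 0.6476 z 0.0311 res [-0.0016 -0.0003  0.0024]
stop 346 [-0.0334  0.2226] at .13: 0.2183 z 0.031 res [-0.0017 -0.0003  0.0025]
rim in pan est frame [[-0.0777, -0.0927], [-0.0761, -0.0868], [0.0906, 0.0929], [0.0929, 0.0939]]
top table -0.00018339355464901753
391 [0.4754 0.0458 0.024 ] [0.6547 0.2116 0.0386]
front 86 [0.0331 0.483 ] at .13: 0.4873 z 0.0312 res [-0.0018 -0.0002  0.0025]
back 100 [0.0257 0.6447] at .13: 0.648 z 0.0314 res [-0.0021 -0.0002  0.0027]
stop 91 [-0.0309  0.2248] at .13: 0.2207 z 0.0313 res [-0.002  -0.0001  0.0025]
rim in pan est frame [[-0.0778, -0.0913], [-0.0761, -0.0893], [0.0905, 0.095], [0.0928, 0.0967]]
```

```bash
cat >> h.py <<'E'
GY=-.032; GO=np.array([.5614,.1207]); GR=np.array([[np.cos(GY),-np.sin(GY)],[np.sin(GY),np.cos(GY)]])
def g2w(x,y,z): return np.r_[GO+GR@[x,y],z]
TH=np.radians(40)
def tilt(dirn,base,th=TH): # tool leaning so that fingers point down and towards guide +x or +y
    return (Ro.from_euler("z",GY)*Ro.from_euler(*(("y",-th) if dirn=="x" else ("x",th)))*down(base)).as_quat()
def measure(cam="top"):
    p,z=optics.get_image(cam); C=cloud(p,z,optics.camera_model(cam)); C[z==0]=np.nan
    B=C[(C[...,0]>.3)&(C[...,0]<.8)&(C[...,1]<.3)&(C[...,1]>-.5)]
    q=B[(B[:,2]>.15)&(B[:,2]<.26)&(B[:,0]>.45)]
    for _ in range(4): # lid plane x=a y+b z+c, trimmed
        k=np.linalg.lstsq(np.c_[q[:,1],q[:,2],np.ones(len(q))],q[:,0],rcond=None)[0]
        e=q[:,0]-np.c_[q[:,1],q[:,2],np.ones(len(q))]@k; q=q[abs(e)<max(.006,2*e.std())]
    yaw=-np.arctan(k[0]); c,s=np.cos(yaw),np.sin(yaw)
    L=q[:,:2]@np.array([[c,-s],[s,c]]); ym=np.percentile(L[:,1],[1,99])
    hx=np.median(L[:,0]-(q[:,2]-.105)*k[1]*c)
    o=np.array([[c,-s],[s,c]])@[hx-.089,ym.mean()]
    og=GR.T@(o-GO); print(cam,len(q),"lid width",np.diff(ym).round(4),"lean",np.arctan(k[1]*c).round(3),"pan guide xy",og.round(4),"rel yaw",round(yaw-GY,4))
    M=(B[:,2]>.094)&(B[:,2]<.106); l=(B[M][:,:2]-o)@np.array([[c,-s],[s,c]]); l=l[(abs(l)<.11).all(1)]
    if len(l): print("   rim in pan frame (want x -.073, y +-.086/.092)",np.percentile(l,[1,99],axis=0).round(4).tolist())
    return p,og,yaw-GY
E
cat > p1.py <<'E'
from h import *
measure("top"); measure("scene")
for base in (0,np.pi):
    o=tilt("x",base)
    js=[r.solve_ik(g2w(x,-.36,z),o) for x,z in((-.23,.2),(-.225,.036),(-.0965,.036))]
    print(base,[None if j is None else j.round(2) for j in js])
E
python3 p1.py
```

```text
top 2273 lid width [0.3117] lean -0.132 pan guide xy [ 0.0731 -0.4806] rel yaw 0.859
   rim in pan frame (want x -.073, y +-.086/.092) [[-0.0634, 0.079], [0.009, 0.1095]]
scene 99 lid width [0.3108] lean 0.376 pan guide xy [ 0.0317 -0.4962] rel yaw 0.7128
0 [array([-1.33,  0.05,  2.34,  1.  ,  0.83, -0.45]), array([-1.31,  0.61,  2.5 ,  1.83,  0.69, -1.53]), array([-0.93,  0.62,  2.27,  1.94,  0.57, -1.19])]
3.141592653589793 [array([-1.33,  0.05,  2.34,  1.  ,  0.83,  2.69]), array([-1.31,  0.61,  2.5 ,  1.83,  0.69,  1.61]), array([-0.93,  0.62,  2.27,  1.94,  0.57,  1.95])]
```

```bash
python3 - <<'E'
t=open("h.py").read()
t=t.replace('def measure(cam="top"):','def measure(cam,exp):')
t=t.replace('''    q=B[(B[:,2]>.15)&(B[:,2]<.26)&(B[:,0]>.45)]
''','''    E=(B[:,:2]-GO)@GR-exp; B=B[(abs(E)<.17).all(1)]; E=(B[:,:2]-GO)@GR-exp
    q=B[(B[:,2]>.14)&(B[:,2]<.255)&(E[:,0]>.04)&(abs(E[:,1])<.13)]
''')
open("h.py","w").write(t)
E
cat > p1.py <<'E'
from h import *
measure("top",[-.091,-.36]); measure("scene",[-.091,-.36])
o=tilt("x",0)
r.reach(g2w(-.23,-.36,.2),o); r.move_straight(g2w(-.228,-.36,.036),speed=.15)
print(r.read_state()["time_s"])
hit=r.move_straight(g2w(-.100,-.36,.036),speed=.06,max_force=30); s=r.read_state(); print(hit,s["time_s"],s["contact_force"],s["eef_pos"])
r.move_straight(g2w(-.14,-.36,.036),speed=.15)
p,_,_=measure("top",[0,-.36]);measure("scene",[0,-.36]);cv2.imwrite("pics/t1.png",cv2.resize(p[100:340,150:550,::-1],(800,480)))
E
python3 p1.py
```

```text
top 1651 lid width [0.1805] lean 0.158 pan guide xy [-0.0857 -0.3571] rel yaw -0.1952
   rim in pan frame (want x -.073, y +-.086/.092) [[-0.0793, -0.094], [0.0907, 0.0934]]
scene 32 lid width [0.0164] lean -0.006 pan guide xy [-0.0562 -0.2893] rel yaw -0.1019
   rim in pan frame (want x -.073, y +-.086/.092) [[-0.1084, -0.1096], [-0.0999, -0.1006]]
6.325
False 8.6083 [-4.51768244 -0.35705339  2.95614329] [ 0.44989496 -0.23508878  0.03580232]
top 1664 lid width [0.1802] lean 0.157 pan guide xy [-0.0165 -0.3419] rel yaw 0.0027
   rim in pan frame (want x -.073, y +-.086/.092) [[-0.0795, -0.0935], [0.0904, 0.0935]]
scene 2129 lid width [0.1802] lean 0.162 pan guide xy [-0.0197 -0.3466] rel yaw 0.0031
   rim in pan frame (want x -.073, y +-.086/.092) [[-0.0775, -0.0907], [0.0957, 0.0946]]
```

View pics/t1.png

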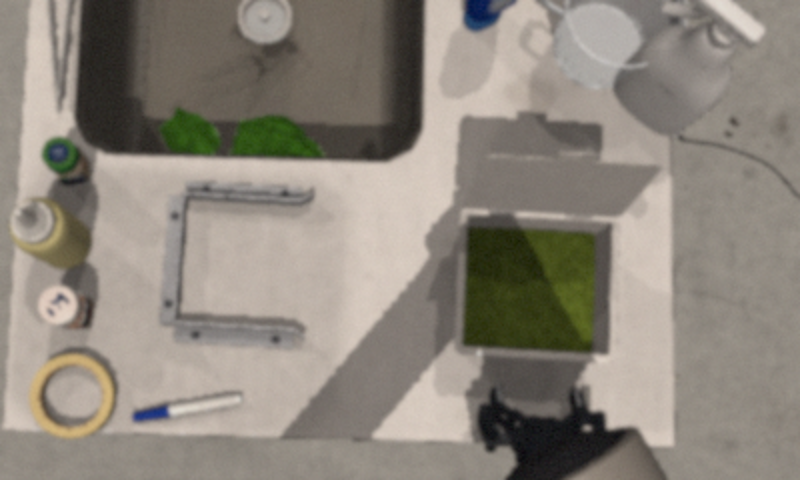

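The pan is now square with the guide (rel yaw 0.003), about 18 mm short of the lane line. I'll finish the x push and re-measure, then check the +y push poses.

```bash
cat > p2.py <<'E'
from h import *
o=tilt("x",0)
r.move_straight(g2w(-.083,-.347,.036),speed=.06,max_force=30); print(r.read_state()["contact_force"])
r.move_straight(g2w(-.13,-.347,.036),speed=.2)
measure("top",[0,-.35]);measure("scene",[0,-.35])
for b in (np.pi/2,-np.pi/2):
    o=tilt("y",b)
    js=[r.solve_ik(g2w(.004,y,z),o) for y,z in((-.49,.2),(-.48,.036),(-.25,.036),(-.095,.036))]
    print([None if j is None else j.round(2) for j in js])
print(r.read_state()["time_s"],r.read_state()["joint_positions"].round(2))
E
python3 p2.py
```

```text
[-1.12280116  0.35017926  0.73406454]
top 1762 lid width [0.1801] lean 0.16 pan guide xy [ 0.0011 -0.3378] rel yaw -0.0003
   rim in pan frame (want x -.073, y +-.086/.092) [[-0.0794, -0.0938], [0.0911, 0.0936]]
scene 2128 lid width [0.1798] lean 0.16 pan guide xy [-0.0016 -0.3426] rel yaw 0.0018
   rim in pan frame (want x -.073, y +-.086/.092) [[-0.0788, -0.0907], [0.096, 0.0947]]
[array([-0.89,  0.93,  0.8 ,  0.47,  1.94, -0.81]), array([-0.89,  1.07,  0.95,  0.44,  1.67, -0.93]), array([-0.64,  0.87,  1.46,  0.58,  1.31, -0.9 ]), array([-0.41,  0.8 ,  1.64,  0.72,  1.13, -0.84])]
[array([-0.89,  0.93,  0.8 ,  0.47,  1.94,  2.33]), array([-0.89,  1.07,  0.95,  0.44,  1.67,  2.21]), array([-0.64,  0.87,  1.46,  0.58,  1.31,  2.24]), array([-0.41,  0.8 ,  1.64,  0.72,  1.13,  2.3 ])]
10.7333 [-0.98  0.61  2.36  1.99  0.61 -1.32]
```

```bash
cat > p3.py <<'E'
from h import *
r.move_straight(g2w(-.14,-.35,.22),speed=.3)
o=tilt("y",np.pi/2)
r.reach(g2w(.005,-.485,.2),o); r.move_straight(g2w(.005,-.48,.036),speed=.2)
print(r.read_state()["time_s"])
print(r.move_straight(g2w(.005,-.272,.036),speed=.08,max_force=30)); s=r.read_state();print(s["time_s"],s["contact_force"])
p,_,_=measure("top",[0,-.175]);measure("scene",[0,-.175]);cv2.imwrite("pics/t2.png",cv2.resize(p[100:340,150:550,::-1],(800,480)))
E
python3 p3.py
```

```text
14.1333
False
16.8833 [-0.52013302 -2.60432528 -1.92037611]
top 1750 lid width [0.1803] lean 0.162 pan guide xy [ 0.0009 -0.1734] rel yaw 0.0006
   rim in pan frame (want x -.073, y +-.086/.092) [[-0.079, -0.0932], [0.0909, 0.0936]]
scene 2345 lid width [0.1802] lean 0.161 pan guide xy [-0.0016 -0.1771] rel yaw -0.0002
   rim in pan frame (want x -.073, y +-.086/.092) [[-0.0801, -0.0938], [0.0941, 0.0936]]
```

View pics/t2.png

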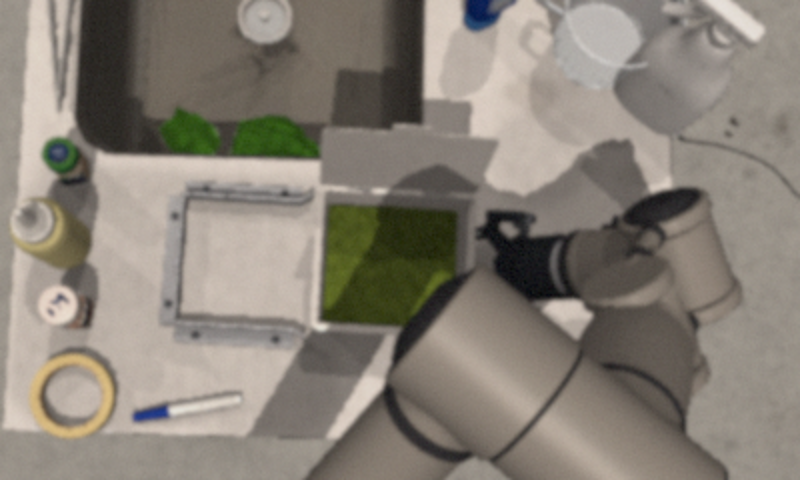

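The pan is square and lined up just before the lips. Now pushing home until it meets the stop.

```bash
cat > p4.py <<'E'
from h import *
h=r.move_straight(g2w(.005,-.082,.036),speed=.06,max_force=25); s=r.read_state();print(h,s["time_s"],s["contact_force"],(GR.T@(s["eef_pos"][:2]-GO)).round(4))
measure("top",[0,0]);measure("scene",[0,0])
E
python3 p4.py
```

```text
True 19.6 [-1.8780569  -4.16078169  2.65096693] [ 0.0054 -0.0958]
top 1743 lid width [0.18] lean 0.162 pan guide xy [0.0008 0.0026] rel yaw 0.0019
   rim in pan frame (want x -.073, y +-.086/.092) [[-0.0794, -0.0933], [0.091, 0.0937]]
scene 2662 lid width [0.1807] lean 0.159 pan guide xy [-0.0009 -0.0011] rel yaw 0.0009
   rim in pan frame (want x -.073, y +-.086/.092) [[-0.081, -0.0938], [0.0942, 0.0937]]
```

It reached the stop at the expected place (y_g ≈ 0). One slow press will confirm it, then I'll retract and close the lid from behind.

```bash
cat > p5.py <<'E'
from h import *
h=r.move_straight(g2w(.005,-.082,.036),speed=.02,max_force=30); s=r.read_state();print(h,s["time_s"],s["contact_force"],(GR.T@(s["eef_pos"][:2]-GO)).round(4))
r.move_straight(g2w(.005,-.15,.05),speed=.2)
measure("top",[0,0])
command_gripper(0.0,20)
r.move_straight(g2w(.005,-.25,.36),speed=.35)
o=(Ro.from_euler("z",GY)*down(np.pi/2)).as_quat()
for b in(0,np.pi/2):
    o=(Ro.from_euler("z",GY)*down(b)).as_quat()
    print(b,[None if (j:=r.solve_ik(g2w(x,0,z),o)) is None else j.round(2) for x,z in((.17,.40),(.165,.27),(.03,.27))])
print(r.read_state()["time_s"],r.read_state()["joint_positions"].round(2))
E
python3 p5.py
```

```text
True 20.075 [-1.3979341  -4.64099082  2.27505663] [ 0.0056 -0.0958]
top 1747 lid width [0.1805] lean 0.162 pan guide xy [0.0008 0.0028] rel yaw 0.0028
   rim in pan frame (want x -.073, y +-.086/.092) [[-0.0794, -0.0934], [0.0909, 0.0939]]
0 [array([ 0.05,  0.84,  0.28, -0.  ,  2.03,  1.66]), array([ 0.05,  0.76,  0.76, -0.  ,  1.61,  1.66]), array([ 0.07,  0.48,  1.27, -0.  ,  1.39,  1.68])]
1.5707963267948966 [array([ 0.05,  0.84,  0.28, -0.  ,  2.03,  0.08]), array([ 0.05,  0.76,  0.76, -0.  ,  1.61,  0.09]), array([ 0.07,  0.48,  1.27, -0.  ,  1.39,  0.1 ])]
22.4083 [-0.64  0.53  1.13  0.58  1.87 -0.54]
```

```bash
cat > p6.py <<'E'
from h import *
o=(Ro.from_euler("z",GY)*down(0)).as_quat()
r.reach(g2w(.17,0,.40),o); r.move_straight(g2w(.165,0,.27),speed=.2)
print(r.read_state()["time_s"])
h=r.move_straight(g2w(.03,0,.27),speed=.07,max_force=15); s=r.read_state(); print(h,s["time_s"],s["contact_force"],(GR.T@(s["eef_pos"][:2]-GO)).round(4))
r.hold(.8); r.move_straight(g2w(.10,0,.42),speed=.25); r.hold(1.2)
p,z=optics.get_image("scene"); C=cloud(p,z,optics.camera_model("scene")); E=(C[...,:2]-GO)@GR
m=(z>0)&(abs(E[...,0])<.07)&(abs(E[...,1])<.08)&(C[...,2]<.2); q=C[m]; 
print("lid z pct",np.percentile(q[:,2],[2,25,50,75,98]).round(4), "t",r.read_state()["time_s"])
cv2.imwrite("pics/s3.png",p[100:400,100:500,::-1])
m=(z>0)&(C[...,2]>.098)&(C[...,2]<.112)&(abs(E[...,0])<.12)&(abs(E[...,1])<.12); e=E[m]; print(np.percentile(e,[1,99],axis=0).round(4), rect(e))
E
python3 p6.py
```

```text
25.1083
False 27.1833 [-0.23223583 -0.31995574 -0.13418603] [ 0.0302 -0.    ]
lid z pct [-0.9161 -0.7065 -0.5029  0.1095  0.1153] t 30.0583
[[-0.089  -0.0482]
 [ 0.0908  0.0918]] (array([-0.0003,  0.0195]), array([0.1485, 0.1888]), 89.25)
```

View pics/s3.png

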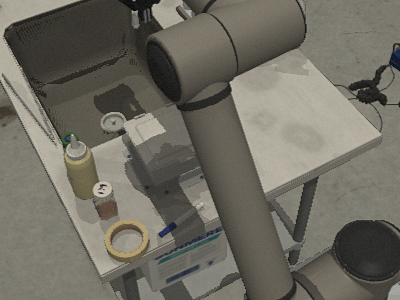

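The scene crop shows the lid down over the pan at (155,145), partly hidden by the forearm, with the jars and bottle standing. I'll swing the arm clear and check flatness and seating from above.

```bash
cat > p7.py <<'E'
from h import *
r.movej([-1.2,0.1,1.4,0,1.5,0])
for cam in("top","scene"):
    p,z=optics.get_image(cam); C=cloud(p,z,optics.camera_model(cam)); E=(C[...,:2]-GO)@GR; Z=C[...,2]
    b=(z>0)&(abs(E[...,0]-.006)<.075)&(abs(E[...,1])<.085)&(Z<.3)&(Z>-.1); q=np.c_[E[b],Z[b]]
    k=np.linalg.lstsq(np.c_[q[:,:2],np.ones(len(q))],q[:,2],rcond=None)[0]
    m=(z>0)&(Z>.095)&(Z<.115)&(abs(E[...,0])<.12)&(abs(E[...,1])<.12); e=E[m]
    print(cam,len(q),"plane dz/dx,dz/dy,z0",k.round(4),"z",np.percentile(q[:,2],[2,50,98]).round(4),"ext",np.percentile(e,[1,99],axis=0).round(4).tolist(),rect(e))
    if cam=="top":
        by=(z>0)&(Z>.05)&(Z<.25)&(C[...,0]>.3)&(C[...,0]<.75)&(C[...,1]>.27)&(C[...,1]<.45)
        n,l,st,_=cv2.connectedComponentsWithStats(by.astype(np.uint8))
        for i in range(1,n):
            if st[i,4]>30: w=C[l==i]; print("  by",w.min(0).round(3),w.max(0).round(3))
        cv2.imwrite("pics/t4.png",cv2.resize(p[100:340,150:550,::-1],(800,480)))
print(r.read_state()["time_s"])
E
python3 p7.py
```

```text
top 4629 plane dz/dx,dz/dy,z0 [-0.0002  0.0057  0.1094] z [0.1018 0.1097 0.1158] ext [[-0.0831, -0.089], [0.0926, 0.0945]] (array([0.0028, 0.003 ]), array([0.1868, 0.1882]), 0.07)
  by [0.658 0.323 0.05 ] [0.703 0.367 0.108]
  by [0.554 0.321 0.05 ] [0.621 0.386 0.22 ]
  by [0.477 0.312 0.05 ] [0.523 0.359 0.105]
scene 3683 plane dz/dx,dz/dy,z0 [ 0.1324 -0.151   0.1005] z [0.0195 0.1089 0.1163] ext [[-0.0869, -0.0916], [0.0906, 0.0912]] (array([ 0.0014, -0.0013]), array([0.1892, 0.1922]), 89.63)
32.5667
```

View pics/t4.png

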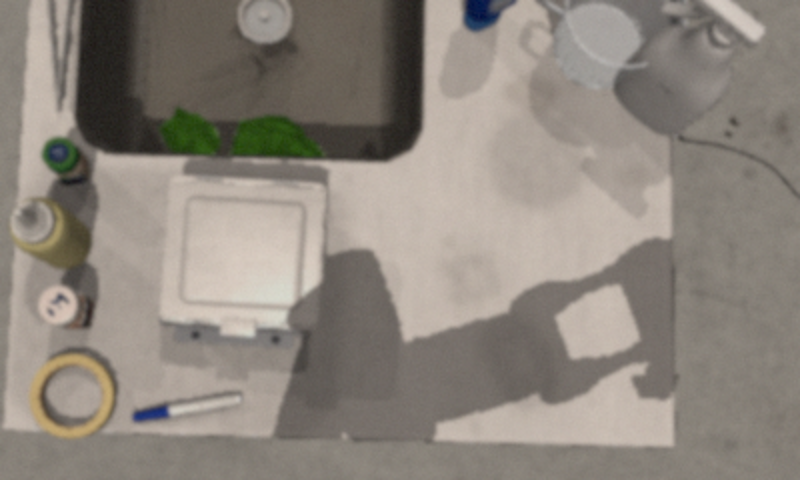

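From above the lid lies flat (slope ≈ 0), the pan is squared in the guide against the stop, and the bystanders haven't moved. Handing in.

```bash
python3 -c "
from workcell import r
print(r.finish_job())"
```

```text
the job is handed in; nothing more can be done
None
```

The pan is pushed fully home against the end stop, its lid is shut, the jars and bottle have not moved, and I handed the job in at about 33 s.

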